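# One stroke of the bush press

## Task

Press the bush into the sleeve with one stroke of the bench press: push the loaded slide home against its stop under the ram, turn the flywheel by its handle exactly one full revolution, clockwise as seen from the handle side, so that it is left with the ram back at the top, then draw the slide out to its other stop with the sleeve still seated in it. The press is not bolted down: use a light hand so that it does not shift, and leave the other things on the bench where they are.

Things in the scene. Friction and masses are not known exactly. Their poses are not given: they have to be found in the camera images.
- press: Green-grey C-frame press, fronting +y. Origin on the bench under the ram, z up. It only stands on a plate and slips on it at about 24 N of side force. Flywheel on the -x side (facing the robot): 250 mm disc, x -62 to -86, axle along x, 202 mm high. From it stands a round black handle, 25 mm thick, free-spinning, along x from -96 to -176; clear around it. Head: x +-42, y below 39, top 253.
- flywheel (a joint): Flywheel angle, rad. 0: ram at the top, handle straight above the axle; grows clockwise as the robot sees it (handle goes towards the press's -y, then down); 3.14: ram lowest. Starts within 0.12 of 0. The handle is clamped 55 to 100 mm from the axle in a radial slot; the setting differs each time and is not measured: feel for it. Turning takes 4 to 20 N at the handle; a drag brake stops coasting.
- slide (a joint): How far the fixture slide is drawn out, m: 0 home under the ram (stop), 0.06 fully out (stop). It starts fully out and moves along the press's y. Its guides are stiff: about 9 N of drag all the way, more only at a stop. The sleeve stands in a round nest 8 mm deep in it.
- knob_grip (a point): Middle of the black upright knob on the slide's front end, 26 mm thick, free-spinning; knob spans 18 mm below to 18 mm above this point, the slide's tongue lies 31 mm below it. It lies at press x=0, y=122 mm with the slide home, 182 mm with it out, height 77 mm.
- bush (a joint): How far the bronze bush has gone into the sleeve, m: at 0 it stands 10 mm proud of the sleeve's top, at 0.010 it is flush; a full stroke leaves it about 2 mm below flush. Starts between 0 and 0.004.
- sleeve_mid (a point): Centre (half-way up) of the steel sleeve, 46 mm across, 50 mm high, loose in the slide's nest with the bush in its mouth. Upright in its nest the point is 66 mm above the bench.
- nest (a point): Centre of the nest's floor on the slide, 41 mm above the bench; its axes are those of the press.
- done_sleeve: Finished steel sleeve, 46 x 50 mm high, standing loose on the bench. Leave it alone.
- bush_spare: Bronze bush, 31 x 22 mm, on the bench. Leave it alone.
- ring_stack: Bearing rings, 52 x 42 mm high. Leave it alone.
- blank_a: Steel blank, 60 x 72 mm high. Leave it alone.
- blank_b: Steel blank, 60 x 72 mm high. Leave it alone.
- collar: Dark flanged collar, 52 x 48 mm high. Leave it alone.
- bore_gauge: Upright bore gauge, 64 x 145 mm high. Leave it alone.
- caliper: Caliper on the clipboard, 200 mm long. Leave it alone.
There are look-alikes about, which are no part of the job. What is shaped like the part that bears bush but pink is not meant.

How it is judged (in metres and radians):
On the way, in this order (a step that is already met when the one before it is completed fails the run):
1. the slide is home against its stop (within 1.5 mm) (value of joint slide below 0.0015 m), for 0.2 s.
2. the bush is pressed flush with the sleeve or below (value of joint bush above 0.0095 m and value of joint slide below 0.003 m), for 0.1 s.
3. the flywheel is back at the top after one revolution (within 0.07 rad) (value of joint flywheel between 6.213 and 6.353 rad and value of joint slide below 0.003 m), for 0.2 s.
At the end, for the whole second after the job is handed in: slide out at its outer stop (within 2 mm), flywheel left one revolution on from its zero (within 0.07 rad) and at rest, bush flush with the sleeve's top or below (within 0.5 mm), sleeve upright and seated in the nest (value of joint slide above 0.058 m and value of joint flywheel between 6.213 and 6.353 rad and value of joint bush above 0.0095 m and horizontal distance between sleeve_mid and nest below 0.003 m and angle between sleeve_mid's own z axis and vertical below 0.06 rad and z of sleeve_mid in the frame of nest below 0.028 m and velocity of joint flywheel between -0.05 and 0.05 rad/s); the robot touches nothing.
It fails at once if the press is shifted on its plate by more than 2 mm (distance of press from where it was at the start of the episode above 0.002 m).
It fails at once if the flywheel is turned on by more than 0.35 rad past one revolution (value of joint flywheel above 6.633 rad).
It fails at once if the flywheel is turned backwards (below -0.4 rad) (value of joint flywheel below -0.4 rad).
It fails at once if another thing on the bench is moved by more than 15 mm (distance of any of done_sleeve, bush_spare, ring_stack, blank_a, blank_b, collar, bore_gauge, caliper from where it was at the start of the episode above 0.015 m).
It also fails if it takes over 72 s, if anything falls off the work surface, if the arm or the gripper's body presses on something with over 40 N, if the wrist force passes 120 N, or if a joint passes its speed limit or range.

## Robot

A 6-joint arm with a two-finger parallel gripper is mounted at the origin on the work surface. World frame = base frame: x ahead of the robot, y to its left, z up, the work surface at z = 0. Lengths are in mm, angles in rad, forces in N, time in s.
With the tool pointing down it reaches from about 350 to 975 mm from the base axis. Payload 7.1 kg.
Tool frame: the origin (TCP) lies on the front face of the gripper's body, between the roots of the fingers; the fingertips stand 80 mm ahead of it and the grasp point (between the pads) lies 61 mm ahead of it; z points along the fingers, y is the line along which they close (so a half turn about z gives the same grasp; the last joint's range is limited). The gripper opens to 88 mm and grips with 3 to 60 N. Pads are 20 mm wide; open, the fingers measure 115 mm over their backs; the gripper's body (75 mm by 178 mm) begins 61 mm behind the grasp point.
Start: joints at [-1.229, 0.423, 1.63, -0, 1.089, -0.019], TCP at [220.656, -584.736, 302.675] pointing down, gripper open.
Joint ranges: [-3, 3], [-0.9, 2.11], [0.09, 2.58], [-1.31, 4.45], [0.11, 2.69], [-2.54, 2.54]. Speed limits (rad/s): [2.39, 2.39, 3.01, 3.14, 3.14, 3.14].

## Interface

Orientations are given as a rotation vector (axis times angle).
In Python, from workcell import readout, vision, close_job gives the robot as it stands.
- The arm moves only by the tool servo_tool, never from a script. Its argument "plan" is a list that holds one entry, the list of rows, each a list of 7 numbers: the gripper command: -1 is fully open, 1 is shut, values between are in proportion, then the shift along the world's x, y, z in units of 40 mm (1.0 is 40 mm), then the turn, a rotation vector about the world's x, y, z in units of 5 degrees (1.0 is 5 degrees). A call has 1 to 5 rows; each row shifts and turns the commanded pose from where the row before left it; what a row does not reach is not made up. A row lasts 1/12 s, in which the tool goes at most 41.7 mm and 7.16 degrees, less where a joint would pass 70% of its speed; a pose out of reach is approached as far as the arm can. A call is refused whole if a number of a shift passes 1 or a number of a turn 1, either way. A call with a gripper value outside its range is refused whole. The fingers move at their own pace and stop on an object; the grip force is fixed at half the most. Time passes only in rows, so rows that do not move let the fingers close. It gives the time, the measured TCP pose, the force, the opening and the grip force at its end, in the units of the state.
- readout.get_obs(): the state, without advancing time (a new reading comes with each control period).
- vision.get_image(name): name is "scene" or "top"; returns the picture (420x560x3 uint8, red, green, blue); there is no depth.
- vision.camera_params(name): a dict with "fx", "fy", "cx", "cy" (pixels), "rvec" (rotation vector, rad) and "tvec" (3), from world to camera coordinates, as OpenCV has them. Camera axes: x right, y down, z forward; pixel columns grow to the right and rows downward; lengths in mm; the calibration is good to about 2 mm. A picture is of the moment at which its call begins. camera_params takes no time and is no camera call.
- close_job(): hands the job in; it is judged then, once.
The state is a dict: "t": time; "qpos": joint angles; "qvel": joint speeds; "joint_torque": joint torques, N m; "ee_pos": TCP position; "orientation": TCP orientation; "ft_force": force on the tool from outside, world axes, zero at the start; "moment": the same for the moment, N m; "width": finger opening in mm; "grasp_force": force on a finger pad.
Only numpy, scipy, OpenCV 4.12 (cv2) and the standard library are available. Lean on these libraries where they do the work, as an engineer would, in place of code of your own. Each camera call takes 0.05 s, during which the arm holds its last target. There are 200 camera calls.

## Working session

There is one attempt and no reset: what is moved stays moved. The work goes in short steps, Python scripts to look and compute and a tool call to move; the robot and the scene stay as the last step left them, time stands still between calls to the robot, and variables do not carry over. Pictures are saved under pics/ and viewed, at most 10 in all, crops included, and the job is handed in when it is done.

Besides the shell and the picture viewer there is one more tool, called as name(argument=value, ...) on one line, values as JSON. servo_tool: Moves the arm, as the interface text tells. Its arguments: {"type":"object","properties":{"plan":{"type":"array"}},"required":["plan"]}

```bash
mkdir -p pics; cat > h.py <<'E'
import numpy as np, cv2
from workcell import readout, vision
def cam(n):
    p=vision.camera_params(n); K=np.array([[p['fx'],0,p['cx']],[0,p['fy'],p['cy']],[0,0,1.]])
    R=cv2.Rodrigues(np.array(p['rvec'],float))[0]; return K,R,np.array(p['tvec'],float)
def ray(n,u,v):
    K,R,t=cam(n); d=R.T@np.linalg.inv(K)@[u,v,1]; return -R.T@t,d/np.linalg.norm(d)
def atz(n,u,v,z):
    c,d=ray(n,u,v); return c+d*(z-c[2])/d[2]
def tri(a,b):
    A=[];B=[]
    for n,u,v in (a,b):
        c,d=ray(n,u,v); P=np.eye(3)-np.outer(d,d); A.append(P);B.append(P@c)
    return np.linalg.lstsq(np.vstack(A),np.hstack(B),rcond=None)[0]
def proj(n,X):
    K,R,t=cam(n); x=K@(R@np.array(X,float)+t); return x[:2]/x[2]
E
python3 - <<'E'
from h import *
for n in('scene','top'):
    im=vision.get_image(n); cv2.imwrite(f'pics/{n}0.png',cv2.resize(im[:,:,::-1],(784,588),interpolation=cv2.INTER_CUBIC))
    K,R,t=cam(n); print(n,-R.T@t,R[2])
print(readout.get_obs())
E
```

```text
scene [1415.63115107 -183.47122817  840.67739496] [-0.74078695  0.16858687 -0.65024085]
top [ 347.56428266  -11.42714173 1400.13499455] [ 0.18676188 -0.00646749 -0.98238392]
{'t': 0.1, 'qpos': array([-1.22900189e+00,  4.23795685e-01,  1.63059718e+00, -3.14492490e-05,
        1.08860350e+00, -1.89974523e-02]), 'qvel': array([-0.00064099, -0.00159625, -0.00235816, -0.00012075, -0.00048916,
        0.00161296]), 'joint_torque': array([-1.24418046e-03, -5.45614958e+01, -2.74322623e+01,  6.44773641e-02,
        1.87944114e-02, -1.91591221e-05]), 'ee_pos': array([ 220.52387942, -584.38758031,  301.96627399]), 'orientation': array([-3.08925045e+00, -5.63436515e-01,  3.97341733e-04]), 'ft_force': array([ 0.10867879, -0.1663636 , -0.78465582]), 'moment': array([-0.02144397,  0.045737  ,  0.03441219]), 'grasp_force': 0.0, 'width': 87.9237227715002}
```

View pics/scene0.png

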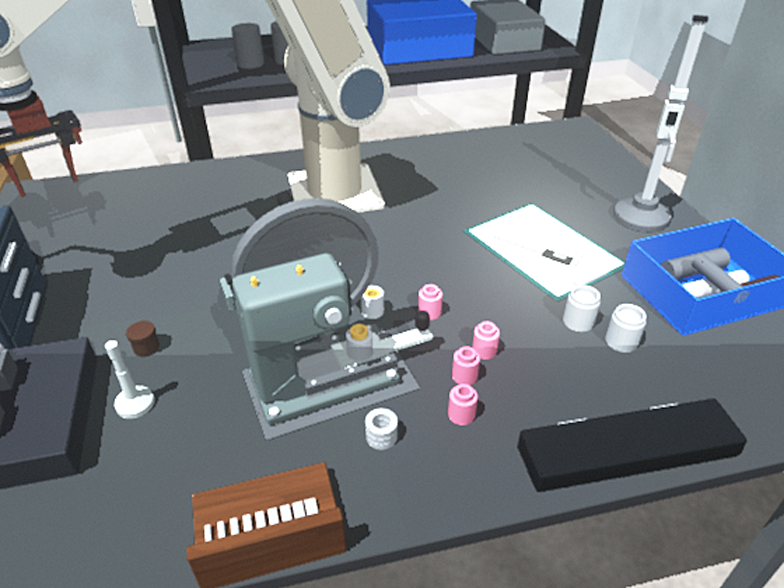

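View pics/top0.png

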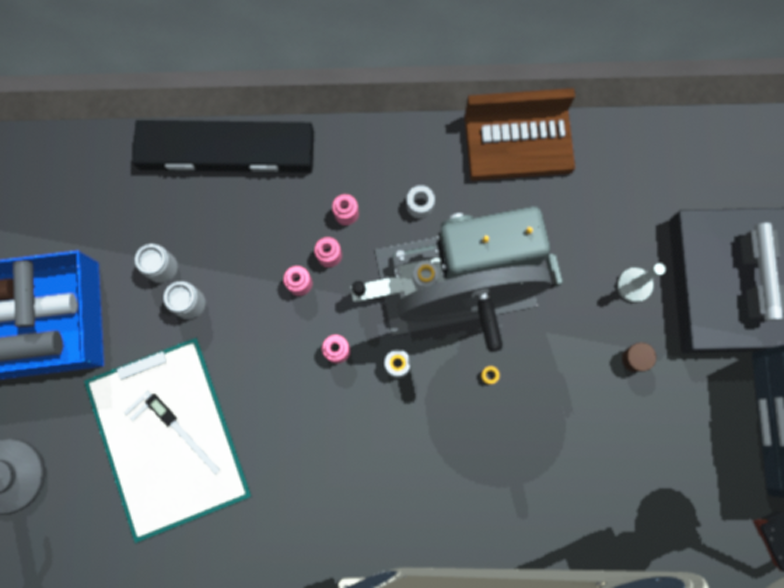

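Scene shows the press at about (310,340), with the knob at (422,320) on the tongue tip. In top the knob is at (358,289), the handle runs from (480,295) to (494,345) pointing toward the robot, and the head's yellow studs are at (486,239) and (529,230). The finished sleeve (397,365) and spare bush (490,375) stand close to the handle's front. I'll enlarge.

```bash
python3 - <<'E'
from h import *
a=cv2.imread('pics/top0.png');
t=vision.get_image('top')[:,:,::-1]; s=vision.get_image('scene')[:,:,::-1]
# top crop orig cols 240..410, rows 130..280 ; scene cols 150..320 rows 130..320
c1=cv2.resize(t[130:280,240:420],None,fx=4.4,fy=4,interpolation=cv2.INTER_CUBIC)
c1=cv2.resize(t[135:280,240:430],None,fx=4,fy=4,interpolation=cv2.INTER_CUBIC)
c2=cv2.resize(s[135:310,155:320],None,fx=3.4,fy=3.4,interpolation=cv2.INTER_CUBIC)
cv2.imwrite('pics/t1.png',c1);cv2.imwrite('pics/s1.png',c2);print(c1.shape,c2.shape)
E
```

```text
(580, 760, 3) (595, 561, 3)
```

View pics/t1.png

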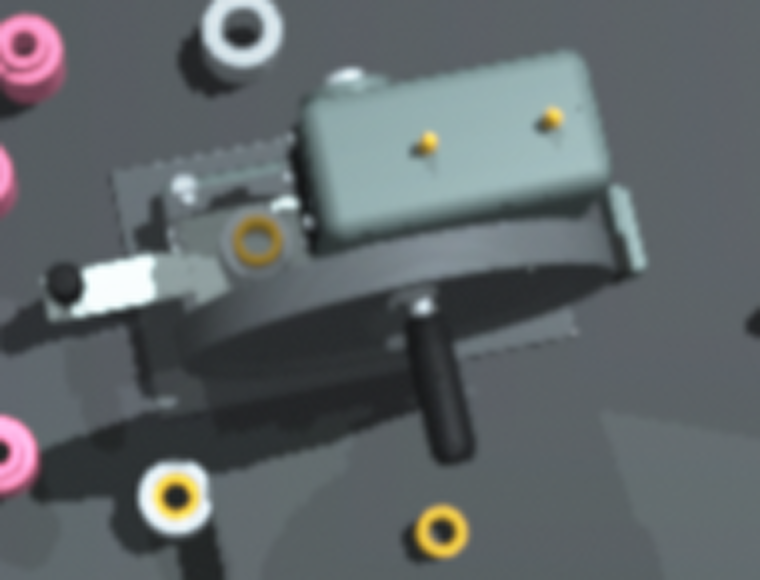

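View pics/s1.png

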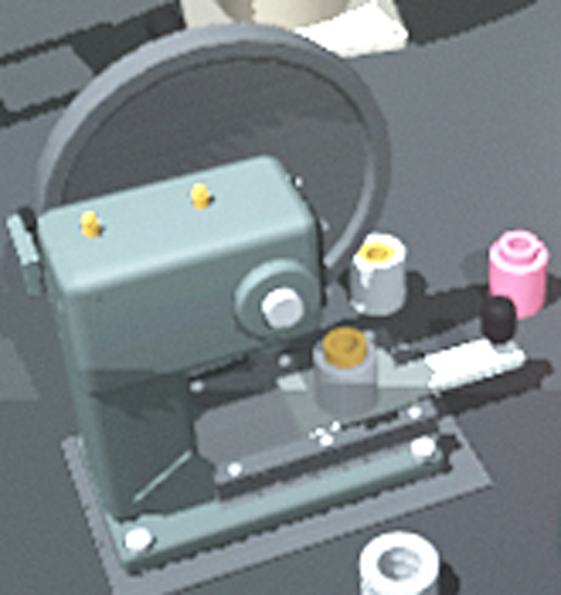

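Top crop: knob top (63,283), bush rim (258,240), studs (428,142) and (553,117), handle from (423,320) to its end at (455,447). Scene crop: knob (499,320), bush top (345,340), studs (200,193) and (91,221).

```bash
cat >> h.py <<'E'
def T(x,y): return ('top',240+(x+.5)/4-.5,135+(y+.5)/4-.5)
def S(x,y): return ('scene',155+(x+.5)/3.4-.5,135+(y+.5)/3.4-.5)
E
python3 - <<'E'
from h import *
np.set_printoptions(precision=1,suppress=True)
k=tri(T(63,282),S(499,306)); b=tri(T(258,240),S(345,338))
s1=tri(T(428,142),S(200,195)); s2=tri(T(553,117),S(91,223))
print('knobtop',k,'bush',b,'studs',s1,s2)
print('knob at z95',atz(*T(63,282),95),atz(*S(499,306),95),'bush z100',atz(*T(258,240),99),atz(*S(345,338),99))
d=s1-s2; th=np.arctan2(-d[0],d[1]); print('yaw studs',th)
d=k-b; print('yaw knob-bush',np.arctan2(-d[0],d[1]))
z=80
pl=[atz(*T(x,y),0) for x,y in((112,172),(576,332))]; print('plate?',pl)
for z in (260,280,300): print(z,'handle root/tip',atz(*T(423,320),z),atz(*T(455,447),z))
print('done',atz(*T(176,495),50),'spare',atz(*T(442,530),22))
E
```

```text
knobtop [611.6  61.   90.6] bush [632.1 -59.1 103.5] studs [ 649.6 -148.1  260.8] [ 661.7 -216.6  261.1]
knob at z95 [610.4  59.6  95. ] [616.5  60.9  95. ] bush z100 [632.7 -61.5  99. ] [627.7 -56.2  99. ]
yaw studs 0.17449871288786165
yaw knob-bush 0.16905422727955857
plate? [array([703.6,  30.7,   0. ]), array([ 586.6, -272.8,    0. ])]
260 handle root/tip [ 551.  -142.4  260. ] [ 482.  -156.2  260. ]
280 handle root/tip [ 547.5 -140.1  280. ] [ 479.7 -153.6  280. ]
300 handle root/tip [ 543.9 -137.8  300. ] [ 477.3 -151.1  300. ]
done [481.4  -6.5  50. ] spare [ 457.2 -175.4   22. ]
```

servo_tool(plan=[[[1, 0, 0, 1, 0, 0, -0.55], [1, 0, 0, 1, 0, 0, -0.55], [1, 0, 0, 1, 0, 0, -0.55], [1, 0, 0, 1, 0, 0, -0.55], [1, 0.48, 0.84, 0, 0, 0, 0]]])

```text
t: 0.62
ee_pos: [239.0, -556.5, 471.4]
orientation: [3.116, 0.254, 0.005]
ft_force: [0.6, 0.6, 0.9]
width: 57.5
grasp_force: 0.0
```

servo_tool(plan=[[[1, 0.48, 0.84, 0, 0, 0, 0], [1, 0.48, 0.84, 0, 0, 0, 0], [1, 0.48, 0.84, 0, 0, 0, 0], [1, 0.48, 0.84, 0, 0, 0, 0], [1, 0.48, 0.84, 0, 0, 0, 0]]])

```text
t: 1.03
ee_pos: [336.2, -381.4, 462.6]
orientation: [-3.13, -0.264, -0.0]
ft_force: [0.2, -0.5, 0.4]
width: 24.6
grasp_force: 0.0
```

servo_tool(plan=[[[1, 0.48, 0.84, 0, 0, 0, 0], [1, 0.48, 0.84, 0, 0, 0, 0], [1, 0.48, 0.84, 0, 0, 0, 0], [1, 0.48, 0.84, 0, 0, 0, 0], [1, 0.48, 0.84, 0, 0, 0, 0]]])

```text
t: 1.45
ee_pos: [432.2, -213.3, 462.7]
orientation: [3.13, 0.265, 0.0]
ft_force: [0.8, -0.4, 0.5]
width: 0.7
grasp_force: 0.0
```

servo_tool(plan=[[[1, 0.48, 0.84, 0, 0, 0, 0], [1, 0.48, 0.84, 0, 0, 0, 0], [1, 0.48, 0.84, 0, 0, 0, 0], [1, 0.48, 0.84, 0, 0, 0, 0], [1, 0.48, 0.84, 0, 0, 0, 0]]])

```text
t: 1.87
ee_pos: [528.3, -45.2, 462.7]
orientation: [3.13, 0.265, 0.0]
ft_force: [0.7, -1.5, 0.7]
width: 0.3
grasp_force: 0.0
```

servo_tool(plan=[[[1, 0.485, 0.87, 0, 0, 0, 0], [1, 0.485, 0.87, 0, 0, 0, 0], [1, 0.485, 0.87, 0, 0, 0, 0], [1, 0.485, 0.87, 0, 0, 0, 0], [1, 0, 0, -1, 0, 0, 0]]])

```text
t: 2.28
ee_pos: [610.8, 97.9, 429.3]
orientation: [-3.127, -0.271, -0.024]
ft_force: [0.9, -0.1, 0.4]
width: 0.3
grasp_force: 0.0
```

servo_tool(plan=[[[1, 0, 0, -1, 0, 0, 0], [1, 0, 0, -1, 0, 0, 0], [1, 0, 0, -1, 0, 0, 0], [1, 0, 0, -1, 0, 0, 0], [1, 0, 0, 0, 0, 0, 0]]])

```text
t: 2.7
ee_pos: [601.1, 91.6, 254.7]
orientation: [3.13, 0.265, -0.022]
ft_force: [-1.8, 0.1, 0.5]
width: 0.6
grasp_force: 0.0
```

```bash
python3 - <<'E'
from h import *
t=vision.get_image('top')[:,:,::-1]; s=vision.get_image('scene')[:,:,::-1]
c=np.hstack([cv2.resize(t[140:290,180:330],(400,400),interpolation=3),cv2.resize(s[140:290,210:360],(400,400),interpolation=3)])
cv2.imwrite('pics/c2.png',c); print(readout.get_obs()['ee_pos'],readout.get_obs()['ft_force'])
E
```

```text
[605.05802796  92.01802526 262.1105189 ] [-0.05227355  0.31419539  1.03215211]
```

View pics/c2.png

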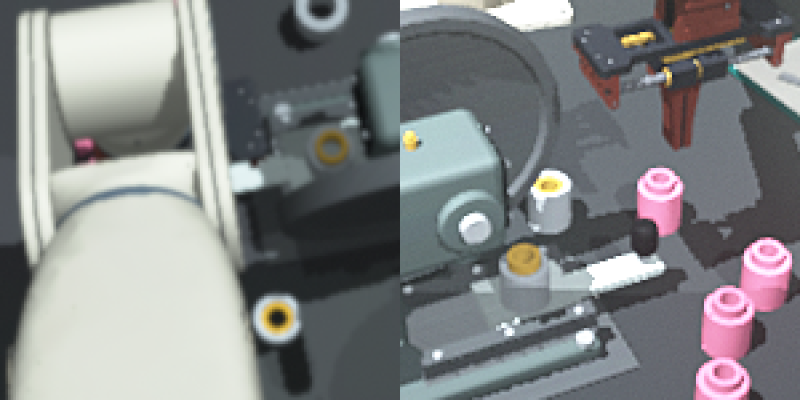

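The right panel shows the knob at (645,238), with the closed fingertips above and in front of it at (680,140) and the path clear. I'll go down, then push.

servo_tool(plan=[[[1, 0, 0, -1, 0, 0, 0], [1, 0, 0, -1, 0, 0, 0], [1, 0, 0, -1, 0, 0, 0], [1, 0, 0, 0, 0, 0, 0]]])

```text
t: 3.13
ee_pos: [603.5, 91.7, 138.9]
orientation: [3.13, 0.265, -0.011]
ft_force: [-0.8, -0.1, -0.8]
width: 0.5
grasp_force: 0.0
```

servo_tool(plan=[[[1, 0.0171, -0.0985, 0, 0, 0, 0], [1, 0.0171, -0.0985, 0, 0, 0, 0], [1, 0.0171, -0.0985, 0, 0, 0, 0]]])

```text
t: 3.38
ee_pos: [609.6, 81.0, 146.5]
orientation: [-3.129, -0.263, -0.009]
ft_force: [-1.0, 9.6, -2.0]
width: 0.4
grasp_force: 4.6
```

servo_tool(plan=[[[1, 0.0085, -0.049, 0, 0, 0, 0], [1, 0.0085, -0.049, 0, 0, 0, 0]]])

```text
t: 3.55
ee_pos: [609.9, 77.3, 146.5]
orientation: [-3.128, -0.263, -0.008]
ft_force: [-1.3, 8.1, -2.4]
width: 0.5
grasp_force: 4.4
```

servo_tool(plan=[[[1, 0.017, -0.1, 0, 0, 0, 0], [1, 0.017, -0.1, 0, 0, 0, 0], [1, 0.017, -0.1, 0, 0, 0, 0], [1, 0.017, -0.1, 0, 0, 0, 0], [1, 0.017, -0.1, 0, 0, 0, 0]]])

```text
t: 3.97
ee_pos: [613.2, 57.4, 146.5]
orientation: [-3.128, -0.264, -0.008]
ft_force: [-1.4, 9.9, -3.2]
width: 0.4
grasp_force: 4.6
```

servo_tool(plan=[[[1, 0.017, -0.1, 0, 0, 0, 0], [1, 0.017, -0.1, 0, 0, 0, 0], [1, 0.017, -0.1, 0, 0, 0, 0], [1, 0.017, -0.1, 0, 0, 0, 0]]])

```text
t: 4.3
ee_pos: [615.9, 41.4, 146.5]
orientation: [-3.128, -0.264, -0.008]
ft_force: [-2.2, 8.7, -2.1]
width: 0.5
grasp_force: 4.6
```

servo_tool(plan=[[[1, 0.0085, -0.05, 0, 0, 0, 0], [1, 0.004, -0.025, 0, 0, 0, 0]]])

```text
t: 4.47
ee_pos: [616.4, 38.2, 146.5]
orientation: [-3.129, -0.263, -0.008]
ft_force: [-0.9, 9.6, -3.1]
width: 0.5
grasp_force: 4.4
```

servo_tool(plan=[[[1, 0.0065, -0.0375, 0, 0, 0, 0], [1, 0.0065, -0.0375, 0, 0, 0, 0], [1, 0.0065, -0.0375, 0, 0, 0, 0], [1, 0.0065, -0.0375, 0, 0, 0, 0]]])

```text
t: 4.8
ee_pos: [617.4, 32.4, 146.5]
orientation: [-3.129, -0.264, -0.008]
ft_force: [-0.9, 9.9, -3.2]
width: 0.6
grasp_force: 4.4
```

servo_tool(plan=[[[1, 0.0045, -0.025, 0, 0, 0, 0], [1, 0.0045, -0.025, 0, 0, 0, 0]]])

```text
t: 4.97
ee_pos: [617.8, 30.4, 146.5]
orientation: [-3.129, -0.264, -0.008]
ft_force: [-0.1, 9.9, -3.2]
width: 0.8
grasp_force: 4.4
```

servo_tool(plan=[[[1, 0.004, -0.02, 0, 0, 0, 0], [1, 0.004, -0.02, 0, 0, 0, 0]]])

```text
t: 5.13
ee_pos: [618.0, 28.8, 146.5]
orientation: [-3.129, -0.264, -0.007]
ft_force: [-1.3, 8.3, -2.6]
width: 0.6
grasp_force: 4.3
```

servo_tool(plan=[[[1, 0.003, -0.015, 0, 0, 0, 0], [1, 0.003, -0.015, 0, 0, 0, 0]]])

```text
t: 5.3
ee_pos: [618.2, 27.6, 146.5]
orientation: [-3.129, -0.264, -0.007]
ft_force: [-0.6, 9.7, -3.7]
width: 0.8
grasp_force: 4.3
```

servo_tool(plan=[[[1, 0.0025, -0.013, 0, 0, 0, 0], [1, 0.0025, -0.013, 0, 0, 0, 0]]])

```text
t: 5.47
ee_pos: [618.4, 26.6, 146.5]
orientation: [-3.129, -0.264, -0.007]
ft_force: [-1.2, 9.0, -2.7]
width: 0.5
grasp_force: 4.3
```

servo_tool(plan=[[[1, 0.0025, -0.013, 0, 0, 0, 0]]])

```text
t: 5.55
ee_pos: [618.5, 26.1, 146.5]
orientation: [-3.129, -0.264, -0.008]
ft_force: [-1.2, 9.3, -2.1]
width: 0.4
grasp_force: 4.3
```

servo_tool(plan=[[[1, 0.0025, -0.013, 0, 0, 0, 0]]])

```text
t: 5.63
ee_pos: [618.6, 25.6, 146.5]
orientation: [-3.129, -0.264, -0.007]
ft_force: [-1.1, 9.7, -2.3]
width: 0.9
grasp_force: 4.3
```

servo_tool(plan=[[[1, 0.0025, -0.013, 0, 0, 0, 0], [1, 0.0025, -0.013, 0, 0, 0, 0]]])

```text
t: 5.8
ee_pos: [618.8, 24.5, 146.5]
orientation: [-3.129, -0.264, -0.007]
ft_force: [-1.8, 8.9, -2.3]
width: 0.6
grasp_force: 4.3
```

servo_tool(plan=[[[1, 0.0025, -0.013, 0, 0, 0, 0], [1, 0.0025, -0.013, 0, 0, 0, 0]]])

```text
t: 5.97
ee_pos: [618.9, 24.1, 146.5]
orientation: [-3.128, -0.263, -0.007]
ft_force: [-2.3, 14.4, -0.6]
width: 0.3
grasp_force: 7.4
```

servo_tool(plan=[[[1, 0.0025, -0.013, 0, 0, 0, 0]]])

```text
t: 6.05
ee_pos: [618.9, 24.0, 146.6]
orientation: [-3.127, -0.263, -0.007]
ft_force: [-1.9, 18.2, -0.2]
width: 0.4
grasp_force: 8.6
```

servo_tool(plan=[[[1, 0, 0, 0, 0, 0, 0], [1, 0, 0, 0, 0, 0, 0], [1, 0, 0, 0, 0, 0, 0], [1, -0.03, 0.2, 0, 0, 0, 0], [1, 0, 0, 0.5, 0, 0, 0]]])

```text
t: 6.47
ee_pos: [616.2, 30.6, 163.7]
orientation: [-3.13, -0.266, 0.0]
ft_force: [-1.9, 0.2, 0.3]
width: 0.8
grasp_force: 0.0
```

```bash
python3 - <<'E'
from h import *
o=readout.get_obs();print(list(o['qpos']),o['ee_pos'],o['orientation'],o['ft_force'])
E
```

```text
[np.float64(0.03025180452205591), np.float64(0.5914537433448159), np.float64(1.7269619623490808), np.float64(0.0001632392559287201), np.float64(0.8234270909483496), np.float64(1.4315444436356628)] [616.15626448  30.57848299 163.69022038] [-3.13019861e+00 -2.65752183e-01  3.82080325e-04] [-1.86065885  0.16661096  0.26526506]
```

servo_tool(plan=[[[1, 0, 0, 1, 0, 0, 0], [1, 0, 0, 1, 0, 0, 0], [1, 0, 0, 1, 0, 0, 0], [1, 0, 0, 1, 0, 0, 0], [1, 0, 0, 1, 0, 0, 0]]])

```text
t: 6.88
ee_pos: [616.6, 29.5, 369.0]
orientation: [3.13, 0.264, 0.009]
ft_force: [0.4, 0.1, 0.3]
width: 0.3
grasp_force: 0.0
```

servo_tool(plan=[[[1, 0, 0, 1, 0, 0, 0], [1, 0, 0, 1, 0, 0, 0], [1, -0.53, -0.75, 0, 0, 0, 0], [1, -0.53, -0.75, 0, 0, 0, 0], [1, -0.53, -0.75, 0, 0, 0, 0]]])

```text
t: 7.3
ee_pos: [552.0, -61.0, 447.5]
orientation: [3.128, 0.267, 0.012]
ft_force: [0.0, -0.6, -0.1]
width: 0.2
grasp_force: 0.0
```

servo_tool(plan=[[[1, -0.53, -0.75, 0, 0, 0, 0], [1, -0.53, -0.75, 0, 0, 0, 0], [1, -0.53, -0.75, 0, 0, 0, 0], [1, 0, 0, 0, 0, 0, 0], [1, 0, 0, 0, 0, 0, 0]]])

```text
t: 7.72
ee_pos: [488.3, -151.7, 446.3]
orientation: [3.128, 0.259, 0.009]
ft_force: [-0.1, 0.5, -0.1]
width: 0.5
grasp_force: 0.0
```

```bash
python3 - <<'E'
from h import *
o=readout.get_obs();print(list(o['qpos']),o['ee_pos'],o['orientation'],o['ft_force'])
E
```

```text
[np.float64(-0.324487018986186), np.float64(0.106257272108551), np.float64(1.7175021431514244), np.float64(-8.393522134430157e-05), np.float64(1.311859637535429), np.float64(1.0812194928025345)] [ 488.27722968 -151.7095084   446.29286171] [3.12845035 0.25885923 0.00855954] [-0.12665655  0.53862946 -0.10145577]
```

servo_tool(plan=[[[1, 0, 0, -0.5, 0, 0, 0], [1, 0, 0, -0.5, 0, 0, 0], [1, 0, 0, 0, 0, 0, 0]]])

```text
t: 7.97
ee_pos: [488.5, -149.1, 401.5]
orientation: [-3.129, -0.266, 0.003]
ft_force: [-0.4, 0.0, -0.6]
width: 0.3
grasp_force: 0.0
```

servo_tool(plan=[[[1, 0, 0, -0.08, 0, 0, 0], [1, 0, 0, -0.08, 0, 0, 0], [1, 0, 0, -0.08, 0, 0, 0]]])

```text
t: 8.22
ee_pos: [490.1, -149.9, 394.4]
orientation: [3.129, 0.266, 0.004]
ft_force: [0.3, 0.2, -0.3]
width: 0.4
grasp_force: 0.0
```

```bash
cat > kin.py <<'E'
from h import *
from scipy.optimize import least_squares
D=[([.423,1.63,1.089],np.hypot(220.656,584.736),302.7),([.5914537,1.7269620,.8234],np.hypot(616.156,30.578),163.69),([.106257,1.717502,1.31186],np.hypot(488.28,151.71),446.29)]
o=readout.get_obs();q=o['qpos'];D.append((list(q[[1,2,4]]),np.hypot(*o['ee_pos'][:2]),o['ee_pos'][2]))
def fk(p,q):
    a1=q[0];a2=q[0]+q[1];a3=a2+q[2]
    return p[0]+p[1]*np.sin(a1)+p[2]*np.sin(a2)+p[4]*np.sin(a3), p[3]+p[1]*np.cos(a1)+p[2]*np.cos(a2)+p[4]*np.cos(a3)
def res(p):
    r=[]
    for q,R,z in D:
        x,h=fk(p,q); r+=[x-np.sqrt(R*R-144),h-z]
    return np.r_[r,(p[4]-200)*.001]
s=least_squares(res,[0,450,400,250,200.]); print(s.x,s.fun)
E
python3 kin.py
```

```text
[  -2.06765092  488.89536866  475.615062   -118.80555892 -198.35686127] [-4.78220205  2.09791877  2.54468037 -1.65977158 -2.08763213  0.36196112
  4.32514996 -0.80010818 -0.39835686]
```

servo_tool(plan=[[[1, 0, 0, -0.06, 0, 0, 0], [1, 0, 0, -0.06, 0, 0, 0], [1, 0, 0, -0.06, 0, 0, 0]]])

```text
t: 8.47
ee_pos: [489.4, -150.1, 386.0]
orientation: [3.13, 0.265, 0.001]
ft_force: [0.4, -0.2, 0.5]
width: 0.3
grasp_force: 0.0
```

servo_tool(plan=[[[1, 0, 0, -0.06, 0, 0, 0], [1, 0, 0, -0.06, 0, 0, 0]]])

```text
t: 8.63
ee_pos: [489.3, -150.2, 380.9]
orientation: [-3.13, -0.265, -0.0]
ft_force: [0.1, 0.8, -0.4]
width: 0.4
grasp_force: 0.0
```

servo_tool(plan=[[[1, 0, 0, -0.06, 0, 0, 0], [1, 0, 0, -0.06, 0, 0, 0]]])

```text
t: 8.8
ee_pos: [489.2, -150.3, 376.1]
orientation: [3.13, 0.265, -0.0]
ft_force: [-2.1, -0.2, 5.4]
width: 0.7
grasp_force: 2.6
```

servo_tool(plan=[[[1, 0, 0, -0.06, 0, 0, 0]]])

```text
t: 8.88
ee_pos: [489.2, -150.5, 374.3]
orientation: [3.13, 0.265, -0.0]
ft_force: [-5.3, -2.1, 12.2]
width: -0.1
grasp_force: 6.2
```

servo_tool(plan=[[[-1, 0, 0, 0.7, 0, 0, 0], [-1, -0.104, -0.018, 0, 0.171, -0.985, 0], [-1, -0.104, -0.018, 0, 0.171, -0.985, 0], [-1, -0.104, -0.018, 0, 0.171, -0.985, 0], [-1, -0.104, -0.018, 0, 0.171, -0.985, 0]]])

```text
t: 9.3
ee_pos: [472.6, -153.1, 402.2]
orientation: [-3.053, -0.258, -0.546]
ft_force: [0.4, 0.5, -0.2]
width: 31.0
grasp_force: 0.0
```

servo_tool(plan=[[[-1, 0, 0, 0, 0, 0, 0], [-1, 0, 0, 0, 0, 0, 0], [-1, 0, 0, 0, 0, 0, 0], [-1, 0, 0, 0, 0, 0, 0], [-1, 0, 0, 0, 0, 0, 0]]])

```text
t: 9.72
ee_pos: [473.4, -153.0, 401.9]
orientation: [-3.054, -0.259, -0.537]
ft_force: [0.1, -0.1, -0.4]
width: 63.4
grasp_force: 0.0
```

```bash
python3 - <<'E'
from h import *
from scipy.spatial.transform import Rotation as Ro
o=readout.get_obs();print(o['qpos'],o['ee_pos'],o['width'])
print(Ro.from_rotvec(o['orientation']).as_matrix())
E
```

```text
[-0.42536704  0.02048803  1.94399107  0.24741722  0.90086229  0.84877392] [ 473.40157131 -153.001564    401.93189065] 63.39728192224951
[[ 0.9265985   0.1688712   0.33600259]
 [ 0.15840647 -0.98563761  0.05853113]
 [ 0.34106101 -0.00100988 -0.94004062]]
```

servo_tool(plan=[[[-0.6, 0, 0, -0.5, 0, 0, 0], [-0.4, 0, 0, -0.5, 0, 0, 0], [-0.2, 0, 0, -0.515, 0, 0, 0], [0, 0, 0, 0, 0, 0, 0], [0, 0, 0, 0, 0, 0, 0]]])

```text
t: 10.13
ee_pos: [472.7, -152.8, 340.5]
orientation: [-3.053, -0.259, -0.534]
ft_force: [0.6, 0.6, -0.1]
width: 47.1
grasp_force: 0.0
```

servo_tool(plan=[[[0.2, 0, 0, 0, 0, 0, 0], [0.4, 0, 0, 0, 0, 0, 0], [1, 0, 0, 0, 0, 0, 0], [1, 0, 0, 0, 0, 0, 0], [1, 0, 0, 0, 0, 0, 0]]])

```text
t: 10.55
ee_pos: [473.0, -152.8, 342.1]
orientation: [-3.053, -0.258, -0.54]
ft_force: [0.8, 3.8, 2.0]
width: 24.3
grasp_force: 29.8
```

```bash
cat > c.py <<'E'
import sys,json
from h import *
s=.171;c=.985; O=np.array([643.6,-120.5])
yp=lambda p:(p[0]-O[0])*-s+(p[1]-O[1])*c
# usage: c.py r cy cz dphi_deg n   ; cmd.json holds commanded [y',z] after last rows
r,cy,cz,d,n=map(float,sys.argv[1:6])
o=readout.get_obs(); m=np.array([yp(o['ee_pos']),o['ee_pos'][2]]); f=o['ft_force']; F=np.array([-s*f[0]+c*f[1],f[2]])
cmd=np.array(json.load(open('cmd.json')))
ph=np.arctan2(-(m[0]-cy),m[1]-cz); phc=np.arctan2(-(cmd[0]-cy),cmd[1]-cz)
print('meas',m.round(1),'phi',np.degrees(ph).round(1),'R',np.hypot(m[0]-cy,m[1]-cz).round(1),'cmd',cmd.round(1),np.degrees(phc).round(1),
 'Frad',(F@[-np.sin(ph),np.cos(ph)]).round(1),'Ftan',(F@[-np.cos(ph),-np.sin(ph)]).round(1),'F',F.round(1),'Fx',f[0].round(1))
for i in range(int(n)):
    phc+=np.radians(d); t=np.array([cy-r*np.sin(phc),cz+r*np.cos(phc)]); e=(t-cmd)/40; 
    e=np.array([e[0],e[1]]); print([1,round(-s*e[0],3),round(c*e[0],3),round(e[1],3)]); cmd=t
if len(sys.argv)>6: json.dump(list(cmd),open('cmd.json','w'))
open('log.txt','a').write(f'{m[0]} {m[1]} {F[0]} {F[1]}\n')
E
echo '[-3.1,341.8]'>cmd.json; python3 c.py 82.3 0 259.8 4 5 w; cat cmd.json
```

```text
meas [ -2.7 342.1] phi 1.9 R 82.4 cmd [ -3.1 341.8] 2.2 Frad 1.9 Ftan -3.7 F [3.6 2. ] Fx 0.8
[1, np.float64(0.025), np.float64(-0.141), np.float64(-0.004)]
[1, np.float64(0.024), np.float64(-0.14), np.float64(-0.02)]
[1, np.float64(0.024), np.float64(-0.138), np.float64(-0.03)]
[1, np.float64(0.024), np.float64(-0.136), np.float64(-0.04)]
[1, np.float64(0.023), np.float64(-0.133), np.float64(-0.05)]
[-31.049782020972817, 336.0181148838652]
```

servo_tool(plan=[[[1, 0.025, -0.141, -0.004, 0, 0, 0], [1, 0.024, -0.14, -0.02, 0, 0, 0], [1, 0.024, -0.138, -0.03, 0, 0, 0], [1, 0.024, -0.136, -0.04, 0, 0, 0], [1, 0.023, -0.133, -0.05, 0, 0, 0]]])

```text
t: 10.97
ee_pos: [477.9, -180.4, 336.1]
orientation: [-3.052, -0.258, -0.54]
ft_force: [3.9, 5.9, 1.1]
width: 24.3
grasp_force: 29.8
```

```bash
python3 c.py 82.3 0 259.8 4 5 w
```

```text
meas [-30.7 336.1] phi 21.9 R 82.2 cmd [-31. 336.] 22.2 Frad -0.9 Ftan -5.1 F [5.1 1.1] Fx 3.9
[1, np.float64(0.022), np.float64(-0.129), np.float64(-0.059)]
[1, np.float64(0.022), np.float64(-0.125), np.float64(-0.068)]
[1, np.float64(0.021), np.float64(-0.12), np.float64(-0.076)]
[1, np.float64(0.02), np.float64(-0.114), np.float64(-0.085)]
[1, np.float64(0.019), np.float64(-0.108), np.float64(-0.093)]
```

servo_tool(plan=[[[1, 0.022, -0.129, -0.059, 0, 0, 0], [1, 0.022, -0.125, -0.068, 0, 0, 0], [1, 0.021, -0.12, -0.076, 0, 0, 0], [1, 0.02, -0.114, -0.085, 0, 0, 0], [1, 0.019, -0.108, -0.093, 0, 0, 0]]])

```text
t: 11.38
ee_pos: [482.1, -204.1, 320.8]
orientation: [-3.052, -0.258, -0.54]
ft_force: [3.4, 6.7, 0.7]
width: 24.1
grasp_force: 29.8
```

```bash
python3 c.py 82.3 0 259.8 4 5 w
```

```text
meas [-54.8 320.8] phi 41.9 R 82.0 cmd [-55.2 320.8] 42.2 Frad -3.5 Ftan -5.0 F [6.1 0.7] Fx 3.4
[1, np.float64(0.018), np.float64(-0.101), np.float64(-0.1)]
[1, np.float64(0.016), np.float64(-0.094), np.float64(-0.107)]
[1, np.float64(0.015), np.float64(-0.087), np.float64(-0.113)]
[1, np.float64(0.014), np.float64(-0.079), np.float64(-0.119)]
[1, np.float64(0.012), np.float64(-0.07), np.float64(-0.125)]
```

```bash
echo '[-55.2,320.8]'>cmd.json; python3 c.py 81.6 0.3 259.8 4 5 w
```

```text
meas [-54.8 320.8] phi 42.1 R 82.2 cmd [-55.2 320.8] 42.3 Frad -3.6 Ftan -5.0 F [6.1 0.7] Fx 3.4
[1, np.float64(0.015), np.float64(-0.086), np.float64(-0.116)]
[1, np.float64(0.016), np.float64(-0.093), np.float64(-0.106)]
[1, np.float64(0.015), np.float64(-0.086), np.float64(-0.113)]
[1, np.float64(0.014), np.float64(-0.078), np.float64(-0.118)]
[1, np.float64(0.012), np.float64(-0.069), np.float64(-0.124)]
```

servo_tool(plan=[[[1, 0.015, -0.086, -0.116, 0, 0, 0], [1, 0.016, -0.093, -0.106, 0, 0, 0], [1, 0.015, -0.086, -0.113, 0, 0, 0], [1, 0.014, -0.078, -0.118, 0, 0, 0], [1, 0.012, -0.069, -0.124, 0, 0, 0]]])

```text
t: 11.8
ee_pos: [485.2, -221.2, 297.7]
orientation: [-3.053, -0.258, -0.541]
ft_force: [3.5, 4.7, 4.2]
width: 24.7
grasp_force: 29.8
```

```bash
python3 c.py 81.6 0.3 259.8 4 5 w
```

```text
meas [-72.1 297.7] phi 62.4 R 81.7 cmd [-71.9 297.7] 62.3 Frad -1.7 Ftan -5.6 F [4.1 4.2] Fx 3.5
[1, np.float64(0.011), np.float64(-0.061), np.float64(-0.128)]
[1, np.float64(0.009), np.float64(-0.052), np.float64(-0.132)]
[1, np.float64(0.007), np.float64(-0.043), np.float64(-0.136)]
[1, np.float64(0.006), np.float64(-0.033), np.float64(-0.138)]
[1, np.float64(0.004), np.float64(-0.024), np.float64(-0.14)]
```

servo_tool(plan=[[[1, 0.011, -0.061, -0.128, 0, 0, 0], [1, 0.009, -0.052, -0.132, 0, 0, 0], [1, 0.007, -0.043, -0.136, 0, 0, 0], [1, 0.006, -0.033, -0.138, 0, 0, 0], [1, 0.004, -0.024, -0.14, 0, 0, 0]]])

```text
t: 12.22
ee_pos: [486.8, -229.9, 270.8]
orientation: [-3.054, -0.258, -0.541]
ft_force: [3.1, 4.5, 5.4]
width: 24.4
grasp_force: 29.8
```

```bash
python3 c.py 81.6 0.3 259.8 4 5 w
```

```text
meas [-80.9 270.8] phi 82.3 R 81.9 cmd [-80.6 270.7] 82.3 Frad -3.2 Ftan -5.8 F [3.9 5.4] Fx 3.1
[1, np.float64(0.002), np.float64(-0.014), np.float64(-0.142)]
[1, np.float64(0.001), np.float64(-0.004), np.float64(-0.142)]
[1, np.float64(-0.001), np.float64(0.006), np.float64(-0.142)]
[1, np.float64(-0.003), np.float64(0.015), np.float64(-0.142)]
[1, np.float64(-0.004), np.float64(0.025), np.float64(-0.14)]
```

```bash
echo '[-80.6,270.7]'>cmd.json; python3 c.py 81.6 0.6 259.8 4 5 w
```

```text
meas [-80.9 270.8] phi 82.3 R 82.2 cmd [-80.6 270.7] 82.4 Frad -3.2 Ftan -5.8 F [3.9 5.4] Fx 3.1
[1, np.float64(0.001), np.float64(-0.006), np.float64(-0.143)]
[1, np.float64(0.001), np.float64(-0.004), np.float64(-0.142)]
[1, np.float64(-0.001), np.float64(0.006), np.float64(-0.142)]
[1, np.float64(-0.003), np.float64(0.016), np.float64(-0.142)]
[1, np.float64(-0.004), np.float64(0.025), np.float64(-0.14)]
```

servo_tool(plan=[[[1, 0.001, -0.006, -0.143, 0, 0, 0], [1, 0.001, -0.004, -0.142, 0, 0, 0], [1, -0.001, 0.006, -0.142, 0, 0, 0], [1, -0.003, 0.016, -0.142, 0, 0, 0], [1, -0.004, 0.025, -0.14, 0, 0, 0]]])

```text
t: 12.63
ee_pos: [486.7, -229.0, 242.7]
orientation: [-3.055, -0.258, -0.543]
ft_force: [1.2, 1.3, 6.5]
width: 24.4
grasp_force: 29.8
```

```bash
python3 c.py 81.6 0.6 259.8 4 5 w
```

```text
meas [-80.  242.7] phi 102.0 R 82.4 cmd [-79.1 242.3] 102.4 Frad -2.4 Ftan -6.1 F [1.  6.5] Fx 1.2
[1, np.float64(-0.006), np.float64(0.035), np.float64(-0.138)]
[1, np.float64(-0.008), np.float64(0.044), np.float64(-0.135)]
[1, np.float64(-0.009), np.float64(0.053), np.float64(-0.132)]
[1, np.float64(-0.011), np.float64(0.062), np.float64(-0.128)]
[1, np.float64(-0.012), np.float64(0.071), np.float64(-0.123)]
```

Tracking well with light forces, so I'll do two calls back to back.

servo_tool(plan=[[[1, -0.006, 0.035, -0.138, 0, 0, 0], [1, -0.008, 0.044, -0.135, 0, 0, 0], [1, -0.009, 0.053, -0.132, 0, 0, 0], [1, -0.011, 0.062, -0.128, 0, 0, 0], [1, -0.012, 0.071, -0.123, 0, 0, 0]]])

```text
t: 13.05
ee_pos: [485.0, -219.1, 217.0]
orientation: [-3.057, -0.258, -0.545]
ft_force: [-3.2, -3.5, 11.2]
width: 24.6
grasp_force: 30.0
```

```bash
python3 c.py 81.6 0.6 259.8 4 5 w
```

```text
meas [-70. 217.] phi 121.2 R 82.6 cmd [-68.3 216.1] 122.4 Frad -3.3 Ftan -11.1 F [-2.9 11.2] Fx -3.2
[1, np.float64(-0.014), np.float64(0.079), np.float64(-0.118)]
[1, np.float64(-0.015), np.float64(0.087), np.float64(-0.112)]
[1, np.float64(-0.016), np.float64(0.094), np.float64(-0.105)]
[1, np.float64(-0.018), np.float64(0.101), np.float64(-0.098)]
[1, np.float64(-0.019), np.float64(0.108), np.float64(-0.091)]
```

servo_tool(plan=[[[1, -0.014, 0.079, -0.118, 0, 0, 0], [1, -0.015, 0.087, -0.112, 0, 0, 0], [1, -0.016, 0.094, -0.105, 0, 0, 0]]])

```text
t: 13.3
ee_pos: [483.3, -209.3, 203.5]
orientation: [-3.058, -0.257, -0.545]
ft_force: [-3.1, -7.3, 9.8]
width: 24.2
grasp_force: 30.0
```

```bash
python3 - <<'E'
import json,numpy as np
p=np.radians(134.4-.0); json.dump([.6-81.6*np.sin(p),259.8+81.6*np.cos(p)],open('cmd.json','w'))
E
python3 c.py 81.6 0.6 259.8 3 5 w
```

```text
meas [-60.  203.5] phi 132.9 R 82.7 cmd [-57.7 202.7] 134.4 Frad -1.8 Ftan -11.7 F [-6.7  9.8] Fx -3.1
[1, np.float64(-0.013), np.float64(0.076), np.float64(-0.074)]
[1, np.float64(-0.014), np.float64(0.079), np.float64(-0.07)]
[1, np.float64(-0.014), np.float64(0.083), np.float64(-0.066)]
[1, np.float64(-0.015), np.float64(0.086), np.float64(-0.061)]
[1, np.float64(-0.015), np.float64(0.089), np.float64(-0.057)]
```

servo_tool(plan=[[[1, -0.013, 0.076, -0.074, 0, 0, 0], [1, -0.014, 0.079, -0.07, 0, 0, 0], [1, -0.014, 0.083, -0.066, 0, 0, 0], [1, -0.015, 0.086, -0.061, 0, 0, 0], [1, -0.015, 0.089, -0.057, 0, 0, 0]]])

```text
t: 13.72
ee_pos: [480.4, -193.2, 190.0]
orientation: [-3.059, -0.256, -0.545]
ft_force: [-1.1, -11.5, 2.8]
width: 24.3
grasp_force: 30.1
```

```bash
python3 c.py 81.6 0.6 259.8 3 5 w; python3 -c "
from h import *;print(readout.get_obs()['qpos'])"
```

```text
meas [-43.7 190. ] phi 147.6 R 82.6 cmd [-40.9 189.6] 149.4 Frad 3.6 Ftan -10.8 F [-11.1   2.8] Fx -1.1
[1, np.float64(-0.016), np.float64(0.092), np.float64(-0.052)]
[1, np.float64(-0.016), np.float64(0.094), np.float64(-0.047)]
[1, np.float64(-0.017), np.float64(0.097), np.float64(-0.042)]
[1, np.float64(-0.017), np.float64(0.099), np.float64(-0.037)]
[1, np.float64(-0.017), np.float64(0.101), np.float64(-0.031)]
[-0.49826746  0.38533515  2.08806353  0.5188667   0.43500829  0.45785076]
```

servo_tool(plan=[[[1, -0.016, 0.092, -0.052, 0, 0, 0], [1, -0.016, 0.094, -0.047, 0, 0, 0], [1, -0.017, 0.097, -0.042, 0, 0, 0], [1, -0.017, 0.099, -0.037, 0, 0, 0], [1, -0.017, 0.101, -0.031, 0, 0, 0]]])

```text
t: 14.13
ee_pos: [476.9, -173.5, 181.1]
orientation: [-3.058, -0.256, -0.543]
ft_force: [0.3, -10.1, -4.2]
width: 24.4
grasp_force: 30.0
```

```bash
python3 c.py 81.6 0.6 259.8 3.5 5 w
```

```text
meas [-23.7 181.1] phi 162.8 R 82.4 cmd [-21.3 181.2] 164.4 Frad 7.0 Ftan -8.3 F [-10.   -4.2] Fx 0.3
[1, np.float64(-0.021), np.float64(0.119), np.float64(-0.03)]
[1, np.float64(-0.021), np.float64(0.121), np.float64(-0.022)]
[1, np.float64(-0.021), np.float64(0.122), np.float64(-0.015)]
[1, np.float64(-0.021), np.float64(0.123), np.float64(-0.007)]
[1, np.float64(-0.021), np.float64(0.123), np.float64(0.0)]
```

```bash
echo '[-21.3,181.2]'>cmd.json; python3 c.py 81.7 0.6 259.3 3.5 5 w
```

```text
meas [-23.7 181.1] phi 162.7 R 81.9 cmd [-21.3 181.2] 164.3 Frad 7.0 Ftan -8.3 F [-10.   -4.2] Fx 0.3
[1, np.float64(-0.02), np.float64(0.115), np.float64(-0.044)]
[1, np.float64(-0.021), np.float64(0.121), np.float64(-0.023)]
[1, np.float64(-0.021), np.float64(0.122), np.float64(-0.015)]
[1, np.float64(-0.021), np.float64(0.123), np.float64(-0.007)]
[1, np.float64(-0.021), np.float64(0.123), np.float64(0.0)]
```

servo_tool(plan=[[[1, -0.02, 0.115, -0.044, 0, 0, 0], [1, -0.021, 0.121, -0.023, 0, 0, 0], [1, -0.021, 0.122, -0.015, 0, 0, 0], [1, -0.021, 0.123, -0.007, 0, 0, 0], [1, -0.021, 0.123, 0, 0, 0, 0]]])

```text
t: 14.55
ee_pos: [472.3, -148.3, 177.0]
orientation: [-3.056, -0.258, -0.54]
ft_force: [4.1, -4.4, -7.4]
width: 24.7
grasp_force: 30.0
```

```bash
python3 c.py 81.7 0.6 259.3 4 5 w; python3 -c "
from h import *
im=vision.get_image('scene')[135:310,155:320,::-1];cv2.imwrite('pics/s3.png',cv2.resize(im,None,fx=3.4,fy=3.4,interpolation=3))"
```

```text
meas [  1.9 177. ] phi -179.1 R 82.3 cmd [  3.2 177.6] -178.2 Frad 7.4 Ftan -5.1 F [-5.  -7.4] Fx 4.1
[1, np.float64(-0.024), np.float64(0.14), np.float64(0.01)]
[1, np.float64(-0.024), np.float64(0.139), np.float64(0.019)]
[1, np.float64(-0.024), np.float64(0.137), np.float64(0.029)]
[1, np.float64(-0.023), np.float64(0.135), np.float64(0.039)]
[1, np.float64(-0.023), np.float64(0.132), np.float64(0.048)]
```

View pics/s3.png

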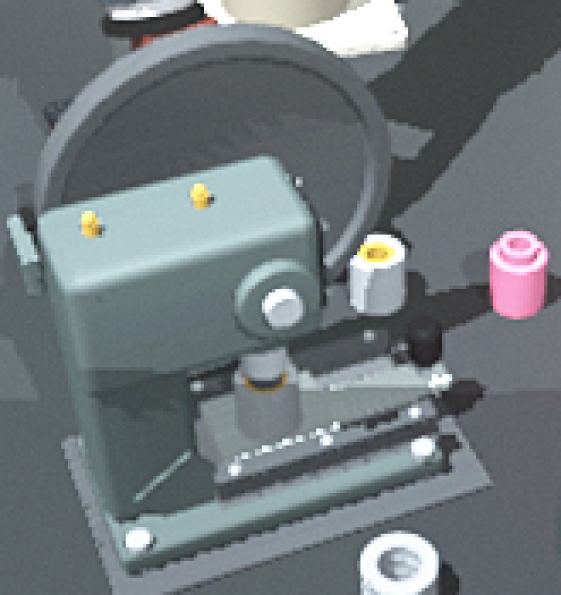

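The ram is down at (265,375) on the bush, the slide is home (knob at (425,340)), and the studs are at the same pixels, so the press hasn't moved. I'll carry on.

servo_tool(plan=[[[1, -0.024, 0.14, 0.01, 0, 0, 0], [1, -0.024, 0.139, 0.019, 0, 0, 0], [1, -0.024, 0.137, 0.029, 0, 0, 0], [1, -0.023, 0.135, 0.039, 0, 0, 0], [1, -0.023, 0.132, 0.048, 0, 0, 0]]])

```text
t: 15.02
ee_pos: [467.2, -120.0, 182.5]
orientation: [-3.055, -0.259, -0.538]
ft_force: [5.7, 0.4, -10.6]
width: 24.3
grasp_force: 30.0
```

```bash
python3 c.py 81.7 0.6 259.3 4 5 w
```

```text
meas [ 30.7 182.5] phi -158.6 R 82.5 cmd [ 31.  183.5] -158.2 Frad 9.6 Ftan -4.4 F [ -0.6 -10.6] Fx 5.7
[1, np.float64(-0.022), np.float64(0.128), np.float64(0.058)]
[1, np.float64(-0.022), np.float64(0.124), np.float64(0.067)]
[1, np.float64(-0.021), np.float64(0.119), np.float64(0.075)]
[1, np.float64(-0.02), np.float64(0.114), np.float64(0.083)]
[1, np.float64(-0.019), np.float64(0.108), np.float64(0.091)]
```

```bash
echo '[31.0,183.5]'>cmd.json; python3 c.py 82.4 0.7 259.0 4 5 w
```

```text
meas [ 30.7 182.5] phi -158.6 R 82.2 cmd [ 31.  183.5] -158.1 Frad 9.6 Ftan -4.4 F [ -0.6 -10.6] Fx 5.7
[1, np.float64(-0.024), np.float64(0.139), np.float64(0.034)]
[1, np.float64(-0.022), np.float64(0.125), np.float64(0.067)]
[1, np.float64(-0.021), np.float64(0.12), np.float64(0.076)]
[1, np.float64(-0.02), np.float64(0.115), np.float64(0.084)]
[1, np.float64(-0.019), np.float64(0.109), np.float64(0.092)]
```

servo_tool(plan=[[[1, -0.019, 0.139, 0.034, 0, 0, 0], [1, -0.017, 0.125, 0.067, 0, 0, 0], [1, -0.021, 0.12, 0.076, 0, 0, 0], [1, -0.02, 0.115, 0.084, 0, 0, 0], [1, -0.019, 0.109, 0.092, 0, 0, 0]]])

```text
t: 15.43
ee_pos: [462.7, -94.6, 197.1]
orientation: [-3.053, -0.259, -0.536]
ft_force: [2.9, 2.2, -8.2]
width: 24.6
grasp_force: 30.0
```

```bash
python3 c.py 82.4 0.7 259.0 4 5 w
```

```text
meas [ 56.4 197.1] phi -138.0 R 83.3 cmd [ 55.7 197.6] -138.1 Frad 7.2 Ftan -4.3 F [ 1.7 -8.2] Fx 2.9
[1, np.float64(-0.018), np.float64(0.102), np.float64(0.1)]
[1, np.float64(-0.016), np.float64(0.095), np.float64(0.107)]
[1, np.float64(-0.015), np.float64(0.087), np.float64(0.113)]
[1, np.float64(-0.014), np.float64(0.079), np.float64(0.119)]
[1, np.float64(-0.012), np.float64(0.071), np.float64(0.124)]
```

```bash
echo '[55.7,197.6]'>cmd.json; python3 c.py 82.3 1.4 258.8 4 5 w
```

```text
meas [ 56.4 197.1] phi -138.3 R 82.7 cmd [ 55.7 197.6] -138.4 Frad 7.2 Ftan -4.2 F [ 1.7 -8.2] Fx 2.9
[1, np.float64(-0.019), np.float64(0.11), np.float64(0.09)]
[1, np.float64(-0.017), np.float64(0.095), np.float64(0.106)]
[1, np.float64(-0.015), np.float64(0.088), np.float64(0.113)]
[1, np.float64(-0.014), np.float64(0.08), np.float64(0.118)]
[1, np.float64(-0.012), np.float64(0.072), np.float64(0.124)]
```

servo_tool(plan=[[[1, -0.019, 0.11, 0.09, 0, 0, 0], [1, -0.017, 0.095, 0.106, 0, 0, 0], [1, -0.015, 0.088, 0.113, 0, 0, 0], [1, -0.014, 0.08, 0.118, 0, 0, 0], [1, -0.012, 0.072, 0.124, 0, 0, 0]]])

```text
t: 15.85
ee_pos: [459.5, -76.7, 219.4]
orientation: [-3.053, -0.259, -0.536]
ft_force: [0.9, 4.8, -5.7]
width: 24.0
grasp_force: 30.1
```

```bash
python3 c.py 82.3 1.4 258.8 4 5 w
```

```text
meas [ 74.6 219.4] phi -118.3 R 83.1 cmd [ 73.8 219.6] -118.4 Frad 6.7 Ftan -2.9 F [ 4.6 -5.7] Fx 0.9
[1, np.float64(-0.011), np.float64(0.063), np.float64(0.129)]
[1, np.float64(-0.009), np.float64(0.054), np.float64(0.133)]
[1, np.float64(-0.008), np.float64(0.045), np.float64(0.136)]
[1, np.float64(-0.006), np.float64(0.035), np.float64(0.139)]
[1, np.float64(-0.004), np.float64(0.026), np.float64(0.141)]
```

Radial force is +6.7 N outward, so I'll shift the centre +0.6 mm in y'.

```bash
echo '[73.8,219.6]'>cmd.json; python3 c.py 82.4 2.0 258.6 4 5 w
```

```text
meas [ 74.6 219.4] phi -118.4 R 82.5 cmd [ 73.8 219.6] -118.5 Frad 6.7 Ftan -2.9 F [ 4.6 -5.7] Fx 0.9
[1, np.float64(-0.014), np.float64(0.078), np.float64(0.12)]
[1, np.float64(-0.009), np.float64(0.054), np.float64(0.133)]
[1, np.float64(-0.008), np.float64(0.045), np.float64(0.136)]
[1, np.float64(-0.006), np.float64(0.035), np.float64(0.139)]
[1, np.float64(-0.004), np.float64(0.026), np.float64(0.141)]
```

servo_tool(plan=[[[1, -0.014, 0.078, 0.12, 0, 0, 0], [1, -0.009, 0.054, 0.133, 0, 0, 0], [1, -0.008, 0.045, 0.136, 0, 0, 0], [1, -0.006, 0.035, 0.139, 0, 0, 0], [1, -0.004, 0.026, 0.141, 0, 0, 0]]])

```text
t: 16.27
ee_pos: [457.9, -67.5, 246.2]
orientation: [-3.053, -0.259, -0.536]
ft_force: [-1.6, 4.6, -4.2]
width: 24.4
grasp_force: 30.1
```

```bash
python3 c.py 82.4 2.0 258.6 4 5 w
```

```text
meas [ 84.  246.2] phi -98.6 R 82.9 cmd [ 83.5 246.4] -98.5 Frad 5.4 Ftan -3.4 F [ 4.8 -4.2] Fx -1.6
[1, np.float64(-0.003), np.float64(0.016), np.float64(0.143)]
[1, np.float64(-0.001), np.float64(0.006), np.float64(0.144)]
[1, np.float64(0.001), np.float64(-0.004), np.float64(0.144)]
[1, np.float64(0.002), np.float64(-0.014), np.float64(0.143)]
[1, np.float64(0.004), np.float64(-0.023), np.float64(0.142)]
```

servo_tool(plan=[[[1, -0.003, 0.018, 0.143, 0, 0, 0], [1, -0.001, 0.008, 0.144, 0, 0, 0], [1, 0.001, -0.004, 0.144, 0, 0, 0], [1, 0.002, -0.014, 0.143, 0, 0, 0], [1, 0.004, -0.023, 0.142, 0, 0, 0]]])

```text
t: 16.68
ee_pos: [457.9, -68.0, 274.9]
orientation: [-3.053, -0.259, -0.536]
ft_force: [-2.5, 8.0, -2.7]
width: 24.3
grasp_force: 30.1
```

```bash
python3 c.py 82.4 2.0 258.6 4 5 w
```

```text
meas [ 83.5 274.9] phi -78.7 R 83.1 cmd [ 82.7 275. ] -78.5 Frad 7.6 Ftan -4.3 F [ 8.3 -2.7] Fx -2.5
[1, np.float64(0.006), np.float64(-0.033), np.float64(0.14)]
[1, np.float64(0.007), np.float64(-0.043), np.float64(0.137)]
[1, np.float64(0.009), np.float64(-0.052), np.float64(0.134)]
[1, np.float64(0.011), np.float64(-0.061), np.float64(0.13)]
[1, np.float64(0.012), np.float64(-0.07), np.float64(0.125)]
```

servo_tool(plan=[[[1, 0.005, -0.021, 0.14, 0, 0, 0], [1, 0.007, -0.038, 0.137, 0, 0, 0], [1, 0.009, -0.05, 0.134, 0, 0, 0], [1, 0.011, -0.061, 0.13, 0, 0, 0], [1, 0.012, -0.07, 0.125, 0, 0, 0]]])

```text
t: 17.1
ee_pos: [459.7, -77.8, 301.7]
orientation: [-3.053, -0.258, -0.536]
ft_force: [-2.7, 6.9, -1.0]
width: 24.0
grasp_force: 30.1
```

```bash
python3 - <<'E'
import json
c=json.load(open('cmd.json')); c[0]+=.8; json.dump(c,open('cmd.json','w'))
E
python3 c.py 82.6 2.5 258.6 4 5 w
```

```text
meas [ 73.5 301.7] phi -58.8 R 83.0 cmd [ 73.1 301.6] -58.6 Frad 5.6 Ftan -4.6 F [ 7.2 -1. ] Fx -2.7
[1, np.float64(0.014), np.float64(-0.079), np.float64(0.12)]
[1, np.float64(0.015), np.float64(-0.086), np.float64(0.115)]
[1, np.float64(0.016), np.float64(-0.094), np.float64(0.108)]
[1, np.float64(0.018), np.float64(-0.101), np.float64(0.101)]
[1, np.float64(0.019), np.float64(-0.108), np.float64(0.094)]
```

servo_tool(plan=[[[1, 0.014, -0.077, 0.12, 0, 0, 0], [1, 0.015, -0.084, 0.115, 0, 0, 0], [1, 0.016, -0.094, 0.108, 0, 0, 0], [1, 0.018, -0.101, 0.101, 0, 0, 0], [1, 0.019, -0.108, 0.094, 0, 0, 0]]])

```text
t: 17.52
ee_pos: [463.0, -96.4, 323.4]
orientation: [-3.053, -0.258, -0.537]
ft_force: [-3.5, 6.7, 0.2]
width: 24.3
grasp_force: 30.1
```

```bash
python3 c.py 82.6 2.5 258.6 4 5 w
```

```text
meas [ 54.6 323.4] phi -38.8 R 83.1 cmd [ 54.1 323.1] -38.6 Frad 4.6 Ftan -5.5 F [7.2 0.2] Fx -3.5
[1, np.float64(0.02), np.float64(-0.114), np.float64(0.086)]
[1, np.float64(0.021), np.float64(-0.12), np.float64(0.078)]
[1, np.float64(0.022), np.float64(-0.125), np.float64(0.069)]
[1, np.float64(0.022), np.float64(-0.129), np.float64(0.06)]
[1, np.float64(0.023), np.float64(-0.133), np.float64(0.051)]
```

servo_tool(plan=[[[1, 0.02, -0.114, 0.086, 0, 0, 0], [1, 0.021, -0.12, 0.078, 0, 0, 0], [1, 0.022, -0.125, 0.069, 0, 0, 0], [1, 0.022, -0.129, 0.06, 0, 0, 0], [1, 0.023, -0.133, 0.051, 0, 0, 0]]])

```text
t: 17.93
ee_pos: [467.5, -121.4, 337.3]
orientation: [-3.053, -0.258, -0.538]
ft_force: [-5.3, 4.8, 1.4]
width: 24.3
grasp_force: 30.1
```

```bash
python3 c.py 82.5 2 258.8 3.6 5 w; cat cmd.json
```

```text
meas [ 29.3 337.3] phi -19.2 R 83.1 cmd [ 28.9 336.9] -19.0 Frad 3.1 Ftan -4.9 F [5.7 1.4] Fx -5.3
[1, np.float64(0.021), np.float64(-0.122), np.float64(0.037)]
[1, np.float64(0.022), np.float64(-0.124), np.float64(0.03)]
[1, np.float64(0.022), np.float64(-0.126), np.float64(0.022)]
[1, np.float64(0.022), np.float64(-0.127), np.float64(0.014)]
[1, np.float64(0.022), np.float64(-0.127), np.float64(0.006)]
[3.427512020924664, 341.2876488295679]
```

servo_tool(plan=[[[1, 0.019, -0.122, 0.039, 0, 0, 0], [1, 0.02, -0.124, 0.03, 0, 0, 0], [1, 0.022, -0.126, 0.022, 0, 0, 0], [1, 0.022, -0.127, 0.014, 0, 0, 0], [1, 0.022, -0.127, 0.006, 0, 0, 0]]])

```text
t: 18.35
ee_pos: [472.0, -146.7, 342.0]
orientation: [-3.053, -0.258, -0.539]
ft_force: [-3.8, 5.0, 2.2]
width: 24.4
grasp_force: 30.1
```

```bash
python3 c.py 82.5 1.7 258.8 3.6 0; python3 - <<'E'
from h import *
L=np.unique(np.loadtxt('log.txt'),axis=0)
A=np.c_[2*L[:,:2],np.ones(len(L))]; s=np.linalg.lstsq(A,(L[:,:2]**2).sum(1),rcond=None)[0]; print(s[:2],np.sqrt(s[2]+s[0]**2+s[1]**2))
print((np.hypot(L[:,0]-s[0],L[:,1]-s[1])).round(1))
E
```

```text
meas [  3.5 342. ] phi -1.3 R 83.2 cmd [  3.4 341.3] -1.2 Frad 2.3 Ftan -5.5 F [5.6 2.2] Fx -3.8
[  1.59121985 259.54611862] 82.99997056603664
[83.3 83.3 83.  83.3 83.3 83.2 83.  83.1 82.5 82.7 82.6 82.4 82.5 82.4
 83.  83.1 83.3 83.3 83.3 83.5]
```

servo_tool(plan=[[[1, 0.008, -0.045, 0, 0, 0, 0], [1, 0.003, -0.01, 0, 0, 0, 0], [1, 0, 0, 0, 0, 0, 0], [1, 0, 0, 0, 0, 0, 0], [1, 0, 0, 0, 0, 0, 0]]])

```text
t: 18.77
ee_pos: [472.4, -149.1, 341.9]
orientation: [-3.054, -0.258, -0.54]
ft_force: [-5.6, 1.9, 2.5]
width: 24.3
grasp_force: 30.1
```

```bash
python3 c.py 83 1.6 259.2 3.6 0
```

```text
meas [  1.1 341.9] phi 0.3 R 82.7 cmd [  3.4 341.3] -1.3 Frad 2.5 Ftan -2.8 F [2.8 2.5] Fx -5.6
```

servo_tool(plan=[[[0.3, 0, 0, 0, 0, 0, 0], [0.1, 0, 0, 0, 0, 0, 0], [-0.2, 0, 0, 0, 0, 0, 0], [-0.2, 0, 0, 0, 0, 0, 0], [-0.2, 0, 0, 0, 0, 0, 0]]])

```text
t: 19.18
ee_pos: [472.8, -149.0, 341.2]
orientation: [-3.054, -0.258, -0.539]
ft_force: [-0.0, -0.2, -0.3]
width: 51.7
grasp_force: 0.0
```

servo_tool(plan=[[[-0.2, 0, 0, 1, 0, 0, 0], [-1, 0, 0, 1, 0, 0, 0], [-1, 0, 0, 1, 0, 0, 0], [-1, 0, 0, 0, -0.171, 0.985, 0], [-1, 0, 0, 0, -0.171, 0.985, 0]]])

```text
t: 19.6
ee_pos: [472.8, -149.5, 464.5]
orientation: [-3.107, -0.261, -0.276]
ft_force: [-0.7, 0.1, -0.7]
width: 76.0
grasp_force: 0.0
```

servo_tool(plan=[[[-1, 0, 0, 0, -0.171, 0.985, 0], [-1, 0, 0, 0, -0.171, 0.985, 0], [-1, 0.5, 0.6, 0, 0, 0, 0], [-1, 0.5, 0.6, 0, 0, 0, 0], [-1, 0.5, 0.6, 0, 0, 0, 0]]])

```text
t: 20.02
ee_pos: [533.6, -76.0, 460.9]
orientation: [3.13, 0.263, 0.0]
ft_force: [0.4, -0.1, 0.1]
width: 87.8
grasp_force: 0.0
```

servo_tool(plan=[[[-1, 0.5, 0.6, 0, 0, 0, 0], [-1, 0.5, 0.6, 0, 0, 0, 0], [-1, 0.5, 0.6, 0, 0, 0, 0], [-1, 0.6, 0.7, 0, 0, 0, 0], [-1, 0, 0, 0, 0, 0, 0]]])

```text
t: 20.43
ee_pos: [619.5, 27.2, 460.1]
orientation: [-3.128, -0.27, -0.002]
ft_force: [-1.1, 0.2, 1.0]
width: 87.8
grasp_force: 0.0
```

servo_tool(plan=[[[-1, 0, -0.09, -0.98, 0, 0, 0], [-1, 0, 0, -0.98, 0, 0, 0], [-1, 0, 0, -0.98, 0, 0, 0], [-1, 0, 0, -0.98, 0, 0, 0], [-1, 0, 0, -0.98, 0, 0, 0]]])

```text
t: 20.85
ee_pos: [616.2, 19.2, 263.4]
orientation: [3.13, 0.265, 0.001]
ft_force: [1.1, -0.5, -0.2]
width: 88.0
grasp_force: 0.0
```

servo_tool(plan=[[[-1, 0, 0, -0.9, 0, 0, 0], [-1, 0, 0, 0, 0, 0, 0]]])

```text
t: 21.02
ee_pos: [612.4, 19.1, 221.8]
orientation: [-3.13, -0.264, 0.02]
ft_force: [-0.6, 0.9, -0.8]
width: 87.7
grasp_force: 0.0
```

servo_tool(plan=[[[-1, 0, 0, -0.5, 0, 0, 0], [-1, 0, 0, -0.5, 0, 0, 0], [-1, 0, 0, 0, 0, 0, 0]]])

```text
t: 21.27
ee_pos: [615.5, 19.3, 187.5]
orientation: [-3.13, -0.265, 0.006]
ft_force: [-0.4, 0.5, -0.4]
width: 87.9
grasp_force: 0.0
```

servo_tool(plan=[[[-1, -0.009, 0.05, 0, 0, 0, 0], [-1, -0.009, 0.05, 0, 0, 0, 0], [-1, -0.009, 0.05, 0, 0, 0, 0]]])

```text
t: 21.52
ee_pos: [616.5, 25.8, 191.1]
orientation: [3.13, 0.265, 0.005]
ft_force: [0.3, -0.3, -0.1]
width: 88.0
grasp_force: 0.0
```

servo_tool(plan=[[[-1, 0.03, -0.08, -0.3, 0, 0, 0], [-1, 0, 0, -0.4, 0, 0, 0], [-1, 0, 0, -0.4, 0, 0, 0], [-1, 0, 0, 0, 0, 0, 0]]])

```text
t: 21.85
ee_pos: [615.3, 22.2, 142.4]
orientation: [-3.13, -0.265, 0.006]
ft_force: [-0.5, 0.7, 0.1]
width: 87.5
grasp_force: 0.0
```

servo_tool(plan=[[[-1, -0.009, 0.05, 0, 0, 0, 0], [-1, -0.009, 0.05, 0, 0, 0, 0]]])

```text
t: 22.02
ee_pos: [616.4, 26.4, 145.5]
orientation: [3.13, 0.265, 0.001]
ft_force: [0.5, 0.5, -0.8]
width: 87.6
grasp_force: 0.0
```

servo_tool(plan=[[[-1, -0.009, 0.05, 0, 0, 0, 0], [-1, -0.009, 0.05, 0, 0, 0, 0]]])

```text
t: 22.18
ee_pos: [615.8, 30.7, 145.9]
orientation: [3.13, 0.265, 0.003]
ft_force: [0.9, -1.0, -0.7]
width: 88.0
grasp_force: 0.0
```

servo_tool(plan=[[[-1, -0.009, 0.05, 0, 0, 0, 0], [-1, -0.009, 0.05, 0, 0, 0, 0]]])

```text
t: 22.35
ee_pos: [615.1, 33.9, 145.6]
orientation: [3.129, 0.266, 0.002]
ft_force: [1.1, -9.3, 0.2]
width: 88.0
grasp_force: 4.7
```

servo_tool(plan=[[[-1, -0.009, 0.05, 0, 0, 0, 0], [-1, -0.009, 0.05, 0, 0, 0, 0]]])

```text
t: 22.52
ee_pos: [614.5, 37.2, 145.6]
orientation: [3.128, 0.266, 0.003]
ft_force: [0.7, -8.9, 0.7]
width: 88.0
grasp_force: 4.6
```

servo_tool(plan=[[[-1, -0.017, 0.1, 0, 0, 0, 0], [-1, -0.017, 0.1, 0, 0, 0, 0], [-1, -0.017, 0.1, 0, 0, 0, 0], [-1, -0.017, 0.1, 0, 0, 0, 0], [-1, -0.017, 0.1, 0, 0, 0, 0]]])

```text
t: 22.93
ee_pos: [611.1, 57.1, 145.6]
orientation: [3.128, 0.265, 0.002]
ft_force: [1.6, -9.0, 1.3]
width: 87.6
grasp_force: 4.8
```

servo_tool(plan=[[[-1, -0.017, 0.1, 0, 0, 0, 0], [-1, -0.017, 0.1, 0, 0, 0, 0], [-1, -0.017, 0.1, 0, 0, 0, 0], [-1, -0.017, 0.1, 0, 0, 0, 0], [-1, -0.017, 0.1, 0, 0, 0, 0]]])

```text
t: 23.35
ee_pos: [607.6, 77.1, 145.6]
orientation: [3.128, 0.265, 0.002]
ft_force: [0.6, -9.9, 1.5]
width: 87.6
grasp_force: 4.8
```

servo_tool(plan=[[[-1, -0.0085, 0.05, 0, 0, 0, 0], [-1, -0.0085, 0.05, 0, 0, 0, 0], [-1, -0.0085, 0.05, 0, 0, 0, 0], [-1, -0.004, 0.025, 0, 0, 0, 0]]])

```text
t: 23.68
ee_pos: [606.4, 84.3, 145.6]
orientation: [3.128, 0.266, 0.002]
ft_force: [0.7, -8.9, 1.6]
width: 87.7
grasp_force: 4.6
```

servo_tool(plan=[[[-1, -0.004, 0.025, 0, 0, 0, 0], [-1, -0.004, 0.025, 0, 0, 0, 0], [-1, -0.004, 0.02, 0, 0, 0, 0]]])

```text
t: 23.93
ee_pos: [605.9, 86.9, 145.6]
orientation: [3.128, 0.266, 0.002]
ft_force: [0.8, -9.5, 0.7]
width: 88.1
grasp_force: 4.6
```

servo_tool(plan=[[[-1, -0.0035, 0.02, 0, 0, 0, 0], [-1, -0.0035, 0.02, 0, 0, 0, 0], [-1, -0.0025, 0.013, 0, 0, 0, 0]]])

```text
t: 24.18
ee_pos: [605.6, 89.0, 145.5]
orientation: [3.128, 0.266, 0.002]
ft_force: [1.3, -9.2, 1.9]
width: 87.6
grasp_force: 4.5
```

servo_tool(plan=[[[-1, -0.0025, 0.013, 0, 0, 0, 0], [-1, -0.0025, 0.013, 0, 0, 0, 0]]])

```text
t: 24.35
ee_pos: [605.4, 90.0, 145.6]
orientation: [3.128, 0.265, 0.002]
ft_force: [1.7, -9.8, 1.1]
width: 88.0
grasp_force: 4.5
```

servo_tool(plan=[[[-1, -0.0025, 0.013, 0, 0, 0, 0]]])

```text
t: 24.43
ee_pos: [605.3, 90.6, 145.5]
orientation: [3.128, 0.266, 0.002]
ft_force: [1.4, -9.0, 2.0]
width: 87.7
grasp_force: 4.5
```

servo_tool(plan=[[[-1, -0.0025, 0.013, 0, 0, 0, 0], [-1, -0.0025, 0.013, 0, 0, 0, 0]]])

```text
t: 24.6
ee_pos: [605.1, 91.6, 145.6]
orientation: [3.128, 0.265, 0.002]
ft_force: [1.1, -9.3, 1.8]
width: 87.8
grasp_force: 4.5
```

servo_tool(plan=[[[-1, -0.0025, 0.013, 0, 0, 0, 0]]])

```text
t: 24.68
ee_pos: [605.0, 92.1, 145.6]
orientation: [3.128, 0.265, 0.002]
ft_force: [1.5, -8.9, 1.9]
width: 87.9
grasp_force: 4.5
```

servo_tool(plan=[[[-1, -0.0025, 0.013, 0, 0, 0, 0]]])

```text
t: 24.77
ee_pos: [605.0, 92.6, 145.6]
orientation: [3.128, 0.266, 0.002]
ft_force: [1.4, -11.1, 1.6]
width: 88.1
grasp_force: 6.1
```

servo_tool(plan=[[[-1, -0.0025, 0.013, 0, 0, 0, 0]]])

```text
t: 24.85
ee_pos: [604.9, 92.7, 145.5]
orientation: [3.127, 0.266, 0.002]
ft_force: [0.9, -13.9, 1.3]
width: 88.0
grasp_force: 7.2
```

servo_tool(plan=[[[-1, 0, 0, 0, 0, 0, 0], [-1, 0.01, -0.07, 0, 0, 0, 0], [-1, 0.01, -0.07, 0, 0, 0, 0], [-1, 0, 0, 0.4, 0, 0, 0], [-1, 0, 0, 0.8, 0, 0, 0]]])

```text
t: 25.27
ee_pos: [602.7, 88.6, 190.0]
orientation: [-3.13, -0.264, 0.011]
ft_force: [0.3, -0.2, -1.1]
width: 87.8
grasp_force: 0.0
```

servo_tool(plan=[[[-1, 0, 0, 1, 0, 0, 0], [-1, 0, 0, 1, 0, 0, 0], [-1, 0, 0, 1, 0, 0, 0], [-1, 0, 0, 1, 0, 0, 0], [-1, 0, 0, 1, 0, 0, 0]]])

```text
t: 25.68
ee_pos: [604.4, 89.1, 395.1]
orientation: [-3.13, -0.265, -0.0]
ft_force: [1.8, 0.6, -0.6]
width: 87.7
grasp_force: 0.0
```

servo_tool(plan=[[[-1, -0.6, 0.7, 0.3, 0, 0, 0], [-1, -0.6, 0.7, 0.3, 0, 0, 0], [-1, -0.6, 0.7, 0.3, 0, 0, 0], [-1, -0.6, 0.7, 0, 0, 0, 0], [-1, 0, 0, 0, 0, 0, 0]]])

```text
t: 26.1
ee_pos: [505.5, 204.5, 430.2]
orientation: [-3.127, -0.271, -0.001]
ft_force: [-0.1, 0.0, -0.8]
width: 88.0
grasp_force: 0.0
```

```bash
python3 - <<'E'
from h import *
t=vision.get_image('top')[135:280,240:430,::-1]; s=vision.get_image('scene')[135:310,155:320,::-1]
c=np.hstack([cv2.resize(t,None,fx=2.2,fy=2.2,interpolation=3)[:319],cv2.resize(s,(376,319),interpolation=3)])
cv2.imwrite('pics/f.png',cv2.resize(c,(794,319)))
E
```

```text
(no output)
```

View pics/f.png

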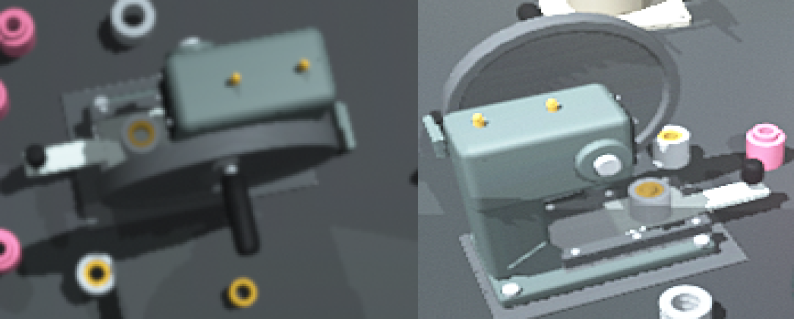

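The sleeve is upright on the drawn-out slide with its bush flush at (648,188), the knob is out at (752,170), the handle is back on top with its tip at (247,250) in the left panel, and the neighbouring parts haven't moved.

```bash
python3 -c "
from workcell import close_job
print(close_job())"
```

```text
the job is handed in; nothing more can be done
None
```

The job is handed in after about 26 s of the 72 s allowed: the bush looks flush, the flywheel was turned one revolution back to the top (within about 0.02 rad by my estimate), the slide is out at its stop with the sleeve seated, and the press and other parts show no visible shift; no verdict was returned.

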